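Unlatch and open the specimen locker

TASK

Open the ventilated specimen locker so that its tray can be taken out: press the gate's thumb lever down until the latch bar is lifted out of its hooded catch, keep it up while you start the gate moving, then swing the gate wide open, at least square to the locker's front, and let go of it there. Work by feel: never force the bar against the catch, neither up into the hood nor out against the lip, do not fling the gate, and leave the other things on the bench where they are.

Things in the scene. Friction and masses are not known exactly. Their poses are not given: they have to be found in the camera images.
- locker: grey ventilated sheet-metal locker, 236 mm wide, 160 deep, 128 high, fixed to the worktop. Origin: centre of its underside. x points from its front to its back, y to its left seen from the front, z up; front face at x = -80 mm. Its front is a barred gate, 174 mm wide, 14 to 124 mm high, hinged at the left (+y), flush with the front face
- gate (a joint): opening angle of the gate, rad: 0 shut, growing as its right-hand end swings out towards the robot (clockwise seen from above), stop at 1.75. A little hinge friction (0.05 N m) keeps it where it is left
- gate_hinge (a point): point on the gate's vertical hinge axis, in the plane of its front face, 90 mm above the worktop (locker x = -80, y = +110 mm). It turns with the gate: x points into the gate (backwards when shut), -y runs along the gate to its free end, 180 mm from the hinge axis; z up
- thumb_lever: dark steel thumb lever in front of the gate. Origin: its pivot, which runs along the gate 40 mm before the gate's front face, 122.5 mm from the hinge axis, 86 mm up. The pad reaches 71 mm forward of the pivot, the tongue 30 mm back, under the latch bar. A light return spring holds the pad 0.29 rad above level; it can be pressed down 0.66 rad, about 33 mm
- thumb_pad (a point): middle of the lever's thumb pad, 50 mm from the pivot; at rest 101 mm above the worktop and 88 mm before the gate's face. The pad is 16 mm wide (along the gate), 9 thick, 36 long, end turned up 5 mm; nothing within 40 mm beside it. It can be pinched from above across its width and turns between the fingers as it sinks on its arc, or pressed from on top
- bar_pivot (a point): pivot bolt of the latch bar, 10 mm before the gate's face, 45 mm from the hinge axis, 95 mm up. The steel bar, 16 mm high, 8 thick, lies along the gate's front; its tip rests in the catch 200 mm from the hinge axis. After 2 to 15 mm of free play the tip rises about 1.2 mm per mm of pad travel and falls back by its weight. The lever alone takes about 1 N, with the bar 2.5 to 4 N
- catch: back plate (34 x 62 mm) of the catch on the locker's right front post. Origin on the post's face, 87 mm up; axes as the locker's. A dark keeper is screwed to it through slots, up to 7.5 mm higher or lower each time, not measured. Its lip, 10.5 mm high, holds the bar in (3 mm play); a hood stops the bar 16 mm above its seat, so it comes out only when lifted 11 to 15.5 mm
- hood (a point): fixed point on the post where the hood's rubber buffer lies at the middle setting, 119 mm up. The way out is the last 3.5 mm of pad travel before the hood, which is met 15 to 27 mm below the pad's rest height (pinching adds a few N of drag). The hood is firm, 10 to 15 N per mm: feel it and ease back 1 to 2 mm, or press under a light pull till free. Over 15 N on the catch is forcing it
- petri_dish: bystander: shallow pale dish, 70 mm across, 14 high, loose. Origin: centre of its underside
- holder: bystander: pale metal specimen holder disc with six holes and a centre boss, 120 mm across, 33 high, loose. Origin: centre of its underside
- beaker: bystander: pale beaker, 73 mm across, 86 high, loose. Origin: centre of its underside
- mug: bystander: green and white mug, 101 mm high, loose. Origin: centre of its underside

How it is judged:
By the outcome, as a careful person would: the job done as asked, in the order asked, and still so for the second after the job is handed in, with the robot touching nothing.
It also fails if it takes over 69 s, if anything falls off the work surface, if the arm or the gripper's body presses on something with over 40 N, if the wrist force passes 120 N, or if a joint passes its speed limit or range.

ROBOT

A 6-joint arm with a two-finger parallel gripper is mounted at the origin on a cart in front of the work surface, level with it; the furniture and walls round the work are solid. World frame = base frame: x ahead of the robot, y to its left, z up, the work surface at z = 0. Lengths are in mm, angles in rad, forces in N, time in s.
With the tool pointing down it reaches from about 275 to 750 mm from the base axis. Payload 10.2 kg.
Tool frame: the origin (TCP) lies where the fingers leave the gripper's body, on its centre line; the fingertips stand 73 mm ahead of it and the grasp point (between the pads) lies 54 mm ahead of it (ctrl.tip_extent is the z of the fingertips in the tool frame, in mm); z points along the fingers, y is the line along which they close (so a half turn about z gives the same grasp; the last joint's range is limited). The gripper opens to 85 mm and grips with 20 to 120 N. Pads are 22 mm wide; open, the fingers measure 114 mm over their backs; the gripper's body (76 mm by 85 mm) begins 54 mm behind the grasp point. The pads swing forward as they close: fully open they stand 13 mm farther back than shut.
Start: joints at [-1.434, 0.313, 1.498, -0, 1.331, -0.223], TCP at [184.833, -491.394, 303.894] pointing down, gripper open.
Joint ranges: [-2.94, 2.94], [-0.97, 2.17], [0.19, 2.56], [-1.23, 4.37], [0.02, 3.11], [-2.88, 2.88]. Speed limits (rad/s): [2.39, 2.39, 3.01, 3.14, 3.14, 3.14].

INTERFACE

Orientations are given as a unit quaternion [w, x, y, z].
In Python, from rig import readout, cams, order, ctrl gives the robot as it stands.
- The arm moves only by the shell command python3 -m handwheel 'ROWS' [OPENING] [FORCE]. ROWS is a JSON list of rows, 1 to 8 of them, each of 6 numbers: dx, dy, dz in mm, then a rotation vector rx, ry, rz in rad; each row is the pose to reach, as a shift and turn from the pose commanded when the command began, along the tool's axes at that moment; what a row does not reach only later rows make up. A row lasts 1/10 s, in which the tool goes at most 50 mm and 0.15 rad, less where a joint would pass 70% of its speed; a pose out of reach is approached as far as the arm can. OPENING is the opening from 0.0 (shut) to 1.0 (fully open), set as the command begins (- or left out keeps the last). The fingers move at their own pace and stop on an object; FORCE is the grip in N (left out, the last holds). Time passes only in rows, so rows that do not move let the fingers close. It prints the time, the measured TCP pose, the force, the opening and the grip force at its end.
- readout.sense(): the state, without advancing time (a new reading comes with each control period).
- cams.capture(name): name is "scene" or "top" or "wrist"; returns (picture, depth): 384x512x3 uint8, red, green, blue; 384x512 float32, mm along the optical axis (not along the pixel's ray), 0 where there is no reading.
- cams.calibration(name): a dict with "fx", "fy", "cx", "cy" (pixels), "position" and "attitude" of the camera in the world. Camera axes: x right, y down, z forward; pixel columns grow to the right and rows downward; lengths in mm; the calibration is good to about 2 mm. A picture is of the moment at which its call begins: read the wrist's pose just before it. calibration takes no time and is no camera call; for the wrist camera it gives the pose at the moment of the call.
- order.finish_job(): hands the job in; it is judged then, once.
Trained networks look in the newest picture that a camera, given by its name, has taken for a name from the list of things; names that differ only in an ending like _2 or _b are one class to them, and where a whole thing is asked for, a point or a joint stands for the part that bears it (a point fixed in the world has none). Each returns a list of dicts, best first, with "p" (0 to 1); they miss things now and then, are a little off and sometimes report something else, mostly with a low value. They report only what shows in the picture. A call takes as long as a camera call.
- cams.trace(target, camera): "pixels" (384x512 bool, what is visible of it) and "bbox" ([left, top, right, bottom] in pixels, round what is visible of it).
- cams.spot_point(target, camera): "uv" ([column, row] in pixels: a listed point, or the origin of a listed thing).
The state is a dict: "time_s": time; "joints": joint angles; "dq": joint speeds; "tau": joint torques, N m; "eef_pos": TCP position; "ee_rot": TCP orientation; "force": force on the tool from outside, world axes, zero at the start; "wrist_torque": the same for the moment, N m; "grip_width": opening from 0.0 (shut) to 1.0 (fully open); "grip_force": force on a finger pad.
Only numpy, scipy, OpenCV 4.12 (cv2) and the standard library are available. Lean on these libraries where they do the work, as an engineer would, in place of code of your own. Each camera call takes 0.05 s, during which the arm holds its last target. There are 200 camera calls.

## Working session

There is one attempt and no reset: what is moved stays moved. The work goes in short steps, Python scripts to look and compute and a shell command to move; the robot and the scene stay as the last step left them, time stands still between calls to the robot, and variables do not carry over. Pictures are saved under pics/ and viewed, at most 10 in all, crops included, and the job is handed in when it is done.

```bash
mkdir -p pics
cat > h.py <<'E'
import numpy as np,cv2
from scipy.spatial.transform import Rotation as R
from rig import readout,cams,order,ctrl
def rot(q): return R.from_quat([q[1],q[2],q[3],q[0]])
def world(cal,uv,d):
    p=np.array([(uv[0]-cal['cx'])/cal['fx']*d,(uv[1]-cal['cy'])/cal['fy']*d,d])
    a=cal['attitude']; a=np.array(a)
    M=rot(a) if a.size==4 else R.from_matrix(a)
    return M.apply(p)+np.array(cal['position'])
def totool(dv):
    s=readout.sense(); return rot(s['ee_rot']).inv().apply(dv)
E
python3 - <<'E'
from h import *
for c in ["scene","top"]:
    im,d=cams.capture(c); cv2.imwrite(f'pics/{c}0.png',im[:,:,::-1]); cal=cams.calibration(c)
    print(c,cal['position'],cal['attitude'])
    for n in ["gate_hinge","thumb_pad","thumb_lever","bar_pivot","hood","catch","locker","petri_dish","holder","beaker","mug"]:
        r=cams.spot_point(n,c)
        for x in r[:2]:
            u,v=x['uv']; i,j=int(round(v)),int(round(u))
            if 0<=i<384 and 0<=j<512:
                print(n,round(x['p'],2),np.round([u,v]),np.round(world(cal,(u,v),d[i,j])))
s=readout.sense(); print(s['ee_rot'],s['force'],s['time_s'],s['grip_width'])
E
```

```text
scene [ -237.52052849 -1037.1078765    730.60711559] [-0.5071209   0.79581814 -0.28216512  0.17287201]
hood 0.5 [275. 201.] [621. -59. 104.]
catch 0.45 [279. 213.] [ 586. -119.   94.]
locker 0.57 [288. 215.] [ 607. -141.   87.]
petri_dish 0.7 [254. 260.] [ 436. -176.    4.]
holder 0.95 [304. 280.] [ 466. -360.   20.]
beaker 0.76 [320. 255.] [ 586. -304.   24.]
mug 0.5 [224. 184.] [ 123. -499.  451.]
top [ 414.85566014   18.96289516 1177.52617328] [ 0.03899096 -0.70168662  0.70878658 -0.06113249]
gate_hinge 0.88 [214. 161.] [652.  86. 104.]
thumb_pad 0.68 [370. 227.] [ 474. -347.   36.]
thumb_pad 0.63 [287. 183.] [ 588. -104.  127.]
thumb_lever 0.68 [250. 186.] [584. -10.  91.]
bar_pivot 0.98 [229. 167.] [635.  46. 105.]
hood 0.56 [288. 179.] [ 598. -109.  125.]
hood 0.53 [248. 188.] [583.  -3.  76.]
catch 0.46 [288. 181.] [ 592. -107.  125.]
locker 0.8 [261. 150.] [674. -39. 129.]
petri_dish 0.7 [310. 241.] [ 438. -183.    2.]
petri_dish 0.44 [260. 152.] [669. -35. 127.]
holder 0.81 [369. 227.] [ 475. -344.   34.]
holder 0.29 [264. 152.] [671. -45. 129.]
beaker 0.67 [215. 159.] [655.  85. 118.]
beaker 0.66 [341. 180.] [ 613. -279.    3.]
mug 0.67 [124. 157.] [665. 326. 100.]
[ 7.28138349e-06  9.83864915e-01  1.78912908e-01 -1.53958529e-06] [-0.60504981 -0.06008319 -0.59250272] 1.2 1.003637011038991
```

Run:
```python
from h import *
a=cv2.imread('pics/top0.png'); cv2.imwrite('pics/topc.png',cv2.resize(a[90:290,150:410],None,fx=3,fy=3,interpolation=cv2.INTER_CUBIC))
```

```text
(no output)
```

View pics/topc.png

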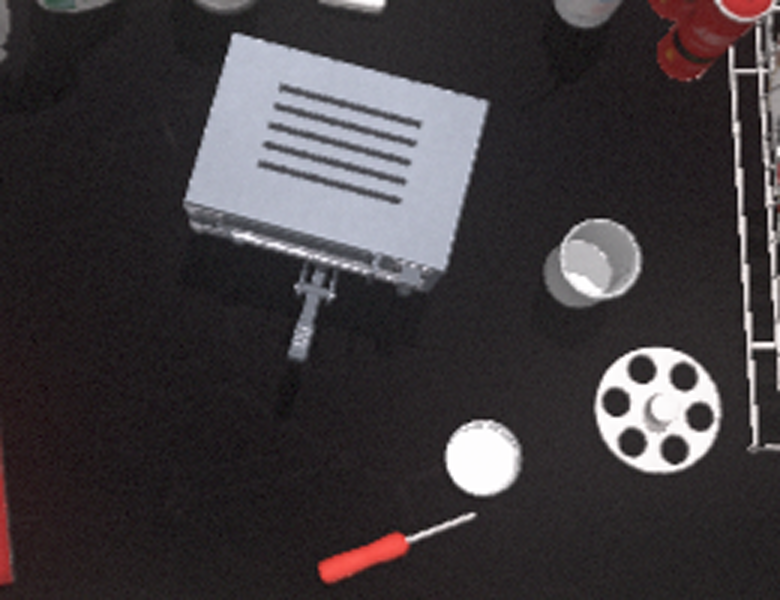

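View pics/scene0.png

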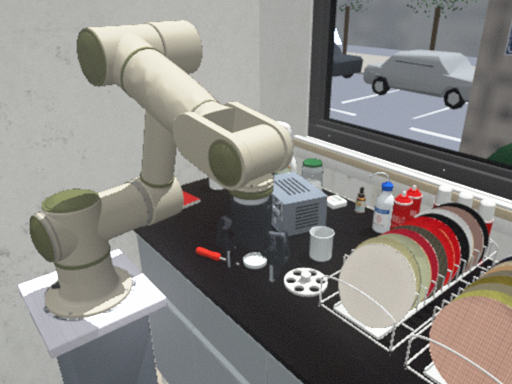

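The top view shows the locker, with its front-left corner at about px (212,158) and its right at (295,187). The thumb lever sticks out with its pad near px (250,203). The bystanders are clear of the gate's sweep. Next I'll fit the locker pose from depth.

```bash
cat >> h.py <<'E'
def cloud(c):
    im,d=cams.capture(c); cal=cams.calibration(c)
    v,u=np.mgrid[:384,:512]; P=world_many(cal,u,v,d); return im,d,P,cal
def world_many(cal,u,v,d):
    p=np.stack([(u-cal['cx'])/cal['fx']*d,(v-cal['cy'])/cal['fy']*d,d],-1)
    return rot(cal['attitude']).apply(p.reshape(-1,3)).reshape(384,512,3)+np.array(cal['position'])
E
python3 - <<'E'
from h import *
im,d,P,cal=cloud("top")
reg=(P[...,0]>540)&(P[...,0]<860)&(P[...,1]>-180)&(P[...,1]<140)&(d>0)
m=reg&(abs(P[...,2]-129)<7)
n,l,st,_=cv2.connectedComponentsWithStats(m.astype(np.uint8)); k=1+np.argmax(st[1:,4]); m=l==k
q=P[m]; print(len(q),q[:,2].mean())
r=cv2.minAreaRect(q[:,:2].astype(np.float32)); print(r); print(cv2.boxPoints(r))
# lever pad: z 60..125 in front
g=(P[...,0]>480)&(P[...,0]<640)&(P[...,1]>-60)&(P[...,1]<60)&(P[...,2]>55)&(P[...,2]<125)&(d>0)
ii=np.argwhere(g)
for i in range(ii[:,0].min(),ii[:,0].max()+1):
    w=P[i][g[i]]; 
    if len(w): print(i,len(w),np.round(w.mean(0)),np.round(np.ptp(w[:,1])))
E
```

```text
5306 128.73130998693063
((694.6940307617188, -38.45951843261719), (237.41964721679688, 179.87196350097656), 73.56259155273438)
[[ 574.8427   -126.86862 ]
 [ 747.3632   -177.76659 ]
 [ 814.54535    49.949585]
 [ 642.02484   100.84755 ]]
164 2 [639. -19. 124.] 74.0
165 3 [638.  20. 115.] 5.0
166 12 [638.  26. 104.] 43.0
167 17 [635.  25. 100.] 56.0
168 25 [633.  19. 100.] 66.0
169 26 [630.  14.  99.] 77.0
170 32 [628.  10.  99.] 85.0
171 32 [625.  -0.  98.] 93.0
172 29 [622. -15.  97.] 74.0
173 29 [620. -23.  96.] 74.0
174 24 [617. -27.  94.] 62.0
175 20 [614. -32.  95.] 52.0
176 16 [611. -35.  97.] 45.0
177 18 [609. -37.  95.] 48.0
178 17 [606. -38.  93.] 47.0
179 14 [604. -40.  89.] 48.0
180 9 [603. -32.  84.] 48.0
181 7 [600. -22.  82.] 30.0
182 7 [597. -22.  82.] 30.0
183 8 [594. -23.  86.] 33.0
184 11 [591. -19.  89.] 36.0
185 10 [588. -16.  92.] 32.0
186 11 [585. -20.  93.] 29.0
187 13 [582. -20.  93.] 32.0
188 11 [580. -21.  89.] 32.0
189 8 [577. -24.  91.] 22.0
190 7 [574. -21.  92.] 21.0
191 7 [572. -21.  90.] 22.0
192 5 [568. -17.  95.] 11.0
193 4 [565. -15.  96.] 8.0
194 5 [562. -14.  98.] 11.0
195 5 [560. -14.  99.] 11.0
196 5 [557. -11.  99.] 11.0
197 5 [554. -11.  99.] 11.0
198 7 [551. -11. 102.] 16.0
199 6 [548.  -9. 104.] 13.0
200 6 [546.  -9. 103.] 13.0
201 6 [543.  -9. 105.] 13.0
202 7 [540.  -8. 105.] 16.0
203 6 [537.  -7. 106.] 13.0
204 6 [535.  -7. 106.] 13.0
205 7 [532.  -5. 107.] 16.0
206 7 [529.  -5. 109.] 16.0
207 6 [526.  -4. 112.] 13.0
208 6 [523.  -4. 116.] 13.0
209 6 [521.  -4. 114.] 13.0
210 3 [518.  -5. 111.] 5.0
```

```bash
python3 -m handwheel '[[50,-33,0,0,0,-0.15],[85,-55,0,0,0,-0.3],[120,-80,0,0,0,-0.45],[160,-105,0,0,0,-0.6],[200,-130,0,0,0,-0.75],[240,-155,0,0,0,-0.9],[280,-183,0,0,0,-1.05],[320,-209,0,0,0,-1.2]]'
python3 - <<'E'
from h import *
s=readout.sense(); print(np.round(s['joints'],2),s['eef_pos'])
yaw=rot(s['ee_rot']).as_matrix()[:2,0]; yaw=np.arctan2(yaw[1],yaw[0])
print(yaw, 2.855-yaw, totool(np.array([540,-7,260])-s['eef_pos']))
E
```

```text
time_s: 2.05
eef_pos: [411.5, -181.2, 304.1]
ee_rot: [0.0, 0.709, 0.705, 0.0]
force: [0.4, -0.4, 0.1]
grip_width: 1.002
grip_force: 0.0
[-0.68  0.15  1.71 -0.    1.29 -0.67] [ 411.52185247 -181.23023102  304.14495384]
1.565865780601679 1.289134219398321 [174.87871456 127.59718216  44.13591554]
```

```bash
python3 -m handwheel '[[25,18,6,0,0,-0.15],[50,36,12,0,0,-0.3],[75,54,18,0,0,-0.45],[100,72,24,0,0,-0.6],[125,90,30,0,0,-0.75],[150,108,36,0,0,-0.9],[165,120,40,0,0,-1.05],[175,128,44,0,0,-1.2]]'
python3 -m handwheel '[[0,0,0,0,0,-0.09],[0,0,0,0,0,-0.09],[0,0,0,0,0,-0.09]]'
python3 - <<'E'
from h import *
im,d,P,cal=cloud("wrist"); cv2.imwrite('pics/w1.png',im[:,:,::-1])
s=readout.sense(); print(np.round(s['joints'],2),s['eef_pos'],s['force'],cal['position'])
M=rot(s['ee_rot']).as_matrix(); print(np.arctan2(M[1,0],M[0,0]))
for n in ["thumb_pad","hood","catch","gate_hinge","bar_pivot"]:
    for x in cams.spot_point(n,"wrist")[:2]:
        u,v=x['uv']; i,j=int(round(v)),int(round(u))
        if 0<=i<384 and 0<=j<512: print(n,round(x['p'],2),np.round([u,v]),np.round(P[i,j]))
E
```

```text
time_s: 2.85
eef_pos: [541.3, -8.2, 259.6]
ee_rot: [-0.0, 0.186, 0.983, 0.0]
force: [-0.0, 0.4, -0.0]
grip_width: 0.998
grip_force: 0.0
time_s: 3.15
eef_pos: [540.6, -9.6, 260.0]
ee_rot: [0.0, 0.147, 0.989, -0.0]
force: [0.2, -0.5, 0.2]
grip_width: 1.001
grip_force: 0.0
[-0.23  0.38  1.52 -0.    1.24 -1.51] [540.6015243   -9.73232197 260.03331485] [0.8384886  0.21479038 0.01055661] [460.86002863  13.69686368 329.26349942]
2.847103195464702
thumb_pad 0.55 [264. 199.] [535.  -9. 106.]
hood 0.93 [184. 286.] [536. -54. 208.]
catch 0.69 [191. 275.] [ 594. -103.   99.]
gate_hinge 0.62 [382. 273.] [652.  82.  93.]
bar_pivot 0.64 [339. 268.] [628.  40. 101.]
```

View pics/w1.png

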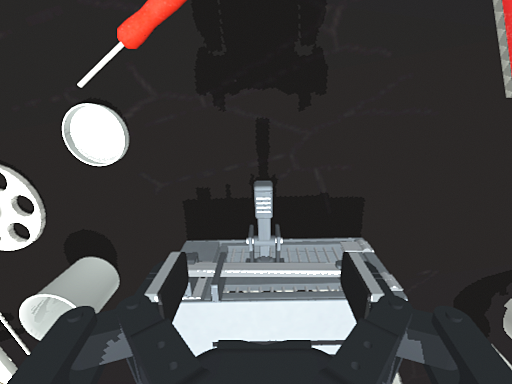

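```bash
python3 -m handwheel '[[3,1,40,0,0,0],[3,1,80,0,0,0],[3,1,100,0,0,0],[3,1,105,0,0,0],[3,1,105,0,0,0]]'
python3 -m handwheel '[[0,0,0,0,0,0],[0,0,0,0,0,0],[0,0,0,0,0,0],[0,0,0,0,0,0],[0,0,0,0,0,0]]' 0.32 20
python3 - <<'E'
from h import *
im,d,P,cal=cloud("wrist"); cv2.imwrite('pics/w2.png',im[:,:,::-1][80:330,130:390].repeat(3,0).repeat(3,1)[:600])
s=readout.sense(); print(s['eef_pos'],s['force'],s['wrist_torque'])
for x in cams.spot_point("thumb_pad","wrist")[:1]:
    print(x); u,v=x['uv'];p=P[int(v),int(u)]; print(p,totool(p-s['eef_pos']))
E
```

```text
time_s: 3.95
eef_pos: [538.2, -7.8, 155.0]
ee_rot: [-0.0, 0.146, 0.989, 0.0]
force: [0.1, -0.5, -0.3]
grip_width: 0.995
grip_force: 0.0
time_s: 4.45
eef_pos: [538.1, -7.7, 155.2]
ee_rot: [0.0, 0.145, 0.989, -0.0]
force: [0.4, 0.2, -0.2]
grip_width: 0.324
grip_force: 0.0
[538.12150335  -7.70691364 155.04933099] [ 1.24329194 -0.32925558  0.0773051 ] [ 0.03253189  0.04628761 -0.01803316]
{'uv': [261.4, 273.1], 'p': 0.94}
[536.45410738  -9.60927602 105.49912455] [ 1.05422315 -2.30139543 49.5501195 ]
```

View pics/w2.png

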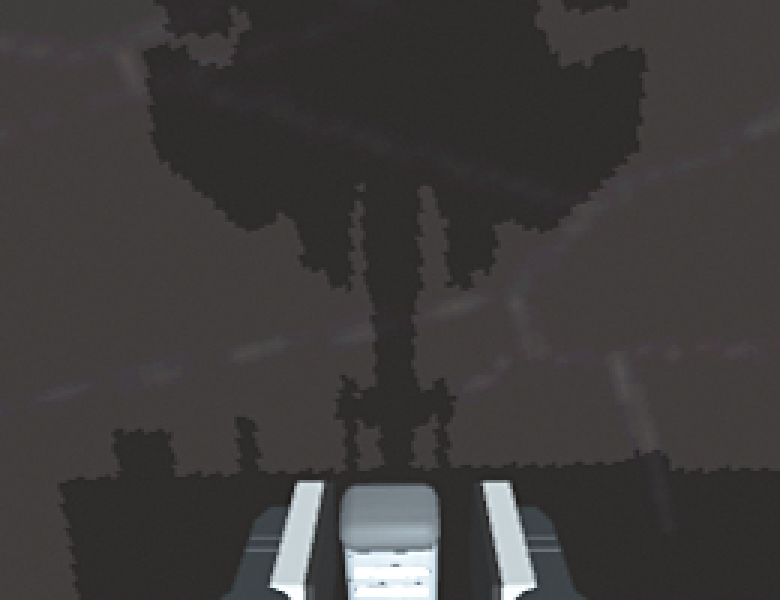

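The view down the fingers shows the pad between them. The pad's middle is at crop column 390 and the fingers' middle at 402, so the hand is about 2 mm off. I'll shift -2 mm in y, then close.

```bash
python3 -m handwheel '[[0,-2,0,0,0,0],[0,-2,0,0,0,0]]'
python3 -m handwheel '[[0,0,0,0,0,0],[0,0,0,0,0,0],[0,0,0,0,0,0],[0,0,0,0,0,0],[0,0,0,0,0,0]]' 0 20
python3 -m handwheel '[[0.5,0,2,0,0,0],[1,0,4,0,0,0],[1,0,4,0,0,0]]'
python3 -m handwheel '[[0.5,0,2,0,0,0],[0.5,0,4,0,0,0],[0.5,0,4,0,0,0]]'
python3 -m handwheel '[[0.5,0,2,0,0,0],[0.5,0,4,0,0,0],[0.5,0,4,0,0,0]]'
```

```text
time_s: 4.75
eef_pos: [537.5, -9.8, 154.9]
ee_rot: [-0.0, 0.145, 0.989, -0.0]
force: [-1.3, 0.5, -0.7]
grip_width: 0.32
grip_force: 0.0
time_s: 5.25
eef_pos: [537.5, -9.5, 154.9]
ee_rot: [0.0, 0.145, 0.989, 0.0]
force: [0.1, 1.4, 0.3]
grip_width: 0.183
grip_force: 22.1
time_s: 5.55
eef_pos: [536.6, -9.3, 150.8]
ee_rot: [0.0, 0.145, 0.989, 0.0]
force: [-1.4, 2.4, 3.4]
grip_width: 0.182
grip_force: 22.3
time_s: 5.85
eef_pos: [536.1, -9.2, 146.9]
ee_rot: [0.0, 0.145, 0.989, 0.0]
force: [-1.8, 3.1, 5.2]
grip_width: 0.179
grip_force: 22.6
time_s: 6.15
eef_pos: [535.7, -9.1, 142.9]
ee_rot: [0.0, 0.145, 0.989, 0.0]
force: [0.6, 2.7, 5.1]
grip_width: 0.184
grip_force: 22.9
```

```bash
cat > ok.py <<'E'
import sys
from rig import readout
s=readout.sense(); f=s['force']; print(round(s['time_s'],2),[round(float(x),1) for x in f],[round(float(x),1) for x in s['eef_pos']])
sys.exit(0 if f[2]<float(sys.argv[1]) else 1)
E
python3 -m handwheel '[[0,0,1,0,0,0],[0,0,2,0,0,0],[0,0,2,0,0,0]]' >/dev/null; python3 ok.py 8 &&
python3 -m handwheel '[[0,0,0.6,0,0,0],[0,0,0.6,0,0,0]]'>/dev/null; python3 ok.py 8 &&
python3 -m handwheel '[[0,0,0.6,0,0,0],[0,0,0.6,0,0,0]]'>/dev/null && python3 ok.py 8 &&
python3 -m handwheel '[[0,0,0.6,0,0,0],[0,0,0.6,0,0,0]]'>/dev/null && python3 ok.py 8 &&
python3 -m handwheel '[[0,0,0.6,0,0,0],[0,0,0.6,0,0,0]]'>/dev/null && python3 ok.py 8 &&
python3 -m handwheel '[[0,0,0.6,0,0,0],[0,0,0.6,0,0,0]]'>/dev/null && python3 ok.py 8
```

```text
6.45 [-1.4, 2.3, 5.7] [535.7, -9.0, 141.0]
6.65 [-0.6, 1.8, 5.1] [535.7, -9.0, 140.5]
6.85 [-0.3, 2.5, 5.4] [535.7, -9.0, 139.9]
7.05 [-0.8, 3.0, 5.0] [535.7, -9.0, 139.3]
7.25 [-1.2, 3.8, 6.0] [535.7, -9.0, 138.7]
7.45 [-0.9, 2.8, 5.7] [535.7, -9.0, 138.1]
```

```bash
python3 -m handwheel '[[0,0,0.6,0,0,0],[0,0,0.6,0,0,0]]'>/dev/null; python3 ok.py 8.5 &&
python3 -m handwheel '[[-0.1,0,0.6,0,0,0],[-0.1,0,0.6,0,0,0]]'>/dev/null && python3 ok.py 8.5 &&
python3 -m handwheel '[[-0.1,0,0.6,0,0,0],[-0.1,0,0.6,0,0,0]]'>/dev/null && python3 ok.py 8.5 &&
python3 -m handwheel '[[-0.1,0,0.6,0,0,0],[-0.1,0,0.6,0,0,0]]'>/dev/null && python3 ok.py 8.5 &&
python3 -m handwheel '[[-0.1,0,0.6,0,0,0],[-0.1,0,0.6,0,0,0]]'>/dev/null && python3 ok.py 8.5 &&
python3 -m handwheel '[[-0.1,0,0.6,0,0,0],[-0.1,0,0.6,0,0,0]]'>/dev/null && python3 ok.py 8.5 &&
python3 -m handwheel '[[-0.1,0,0.6,0,0,0],[-0.1,0,0.6,0,0,0]]'>/dev/null && python3 ok.py 8.5 &&
python3 -m handwheel '[[-0.1,0,0.6,0,0,0],[-0.1,0,0.6,0,0,0]]'>/dev/null && python3 ok.py 8.5
```

```text
7.65 [-1.2, 2.6, 4.6] [535.7, -9.0, 137.5]
7.85 [-0.4, 2.3, 5.3] [535.8, -9.0, 136.9]
8.05 [-1.4, 2.6, 5.1] [535.9, -9.1, 136.3]
8.25 [-0.3, 3.0, 5.2] [535.9, -9.1, 135.6]
8.45 [-1.0, 2.6, 5.2] [536.0, -9.1, 135.1]
8.65 [-3.4, 3.3, 7.3] [536.0, -9.1, 134.6]
8.85 [-3.8, 2.1, 9.9] [536.2, -9.2, 134.2]
```

The hood shows up at TCP z of about 134.8. I'll ease back about 2 mm and start the gate gently.

```bash
python3 -m handwheel '[[0,0,-1,0,0,0],[0,0,-1.8,0,0,0],[0,0,-1.8,0,0,0]]'>/dev/null; python3 ok.py 8 &&
python3 -m handwheel '[[1.2,0.9,0,0,0,0.01],[2.4,1.8,0,0,0,0.02],[2.4,1.8,0,0,0,0.02]]'>/dev/null && python3 ok.py 8 &&
python3 -m handwheel '[[1.2,0.9,0,0,0,0.01],[2.4,1.8,0,0,0,0.02],[2.4,1.8,0,0,0,0.02]]'>/dev/null && python3 ok.py 8
```

```text
9.15 [0.4, 3.6, 0.8] [536.0, -9.2, 135.3]
9.45 [-0.1, 1.9, 1.6] [534.2, -6.7, 135.3]
9.75 [-1.7, 1.3, 0.8] [532.4, -4.2, 135.4]
```

```bash
python3 -m handwheel '[[2.4,1.8,0,0,0,0.02],[4.8,3.7,0,0,0,0.04],[7.2,5.6,0,0,0,0.06],[9.5,7.6,0,0,0,0.08],[9.5,7.6,0,0,0,0.08]]'>/dev/null && python3 ok.py 8
python3 - <<'E'
from h import *
im,d=cams.capture("top")
cv2.imwrite('pics/t3.png',cv2.resize(im[140:230,190:310,::-1],None,fx=5,fy=5,interpolation=cv2.INTER_CUBIC))
E
```

```text
10.25 [-4.4, -1.0, 0.7] [525.6, 6.2, 135.4]
```

View pics/t3.png

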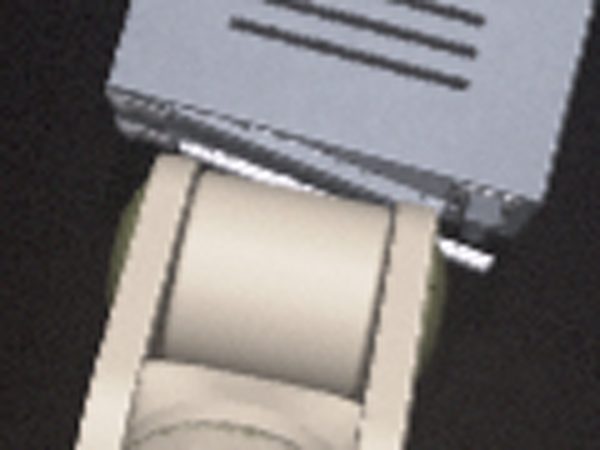

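The gate is ajar and the bar tip, at crop (490,262), stands well out of the catch. I'll continue the arc.

```bash
python3 -m handwheel '[[6,4.6,0,0,0,0.05],[11.8,9.5,0,0,0,0.1],[17.3,14.7,0,0,0,0.15],[22.6,20.2,0,0,0,0.2],[27.5,26,0,0,0,0.25],[32.2,31.9,0,0,0,0.3],[36.6,38.1,0,0,0,0.35],[40.6,44.5,0,0,0,0.4]]'; python3 -c "
from h import *
s=readout.sense();print(np.round(s['joints'],2),s['wrist_torque'],totool(s['force']))"
```

```text
time_s: 11.1
eef_pos: [505.6, 63.2, 135.1]
ee_rot: [-0.002, 0.396, 0.918, -0.001]
force: [-8.8, -1.1, 2.1]
grip_width: 0.177
grip_force: 22.8
[-0.11  0.48  1.74 -0.    0.92 -0.86] [-0.23088102  1.24226383  0.1148986 ] [ 5.30082249 -7.1412395  -2.02991587]
```

```bash
python3 -m handwheel '[[1,-1.5,0,0,0,0],[1,-1.5,0,0,0,0]]'; python3 -c "
from h import *
s=readout.sense();print(totool(s['force']))"
```

```text
time_s: 11.3
eef_pos: [505.2, 62.8, 135.6]
ee_rot: [0.0, 0.395, 0.919, 0.0]
force: [0.2, 2.1, -1.0]
grip_width: 0.181
grip_force: 22.7
[1.36058027 1.57807601 1.00068547]
```

```bash
python3 -m handwheel '[[6,4.5,0,0,0,0.05],[12,9.2,0,0,0,0.1],[17.6,14.2,0,0,0,0.15],[23,19.5,0,0,0,0.2],[28,25,0,0,0,0.25],[33,30.8,0,0,0,0.3],[37.5,36.8,0,0,0,0.35],[41.6,43,0,0,0,0.4]]'; python3 -c "
from h import *
s=readout.sense();print(totool(s['force']))"
python3 -m handwheel '[[0,0,0,0,0,0],[0,0,0,0,0,0]]'; python3 -c "
from h import *
s=readout.sense();print(totool(s['force']))"
```

```text
time_s: 12.1
eef_pos: [508.4, 122.5, 135.8]
ee_rot: [0.001, 0.57, 0.822, 0.001]
force: [3.2, 1.2, -1.3]
grip_width: 0.18
grip_force: 23.6
[0.01560837 3.44637855 1.25826631]
time_s: 12.3
eef_pos: [508.3, 122.2, 135.7]
ee_rot: [0.001, 0.569, 0.822, 0.001]
force: [4.0, 1.2, -0.3]
grip_width: 0.187
grip_force: 23.7
[-0.31703088  4.19811657  0.2945647 ]
```

```bash
python3 -m handwheel '[[6,4.7,0,0,0,0.05],[11.8,9.6,0,0,0,0.1],[17.3,14.8,0,0,0,0.15],[22.6,20.4,0,0,0,0.2],[27.5,26.2,0,0,0,0.25],[32.2,32.2,0,0,0,0.3],[36.6,38.5,0,0,0,0.35],[40.6,45,0,0,0,0.4]]' >/dev/null; python3 -c "
from h import *
s=readout.sense();print(totool(s['force']),s['eef_pos'])"
python3 -m handwheel '[[0,0,0,0,0,0],[0,0,0,0,0,0]]'; python3 -c "
from h import *
s=readout.sense();print(totool(s['force']),np.round(s['joints'],2))"
```

```text
[ 3.25033797 -2.09515507 -0.89831916] [535.08489223 176.33608422 135.36653861]
time_s: 13.3
eef_pos: [535.0, 176.2, 135.3]
ee_rot: [-0.001, 0.721, 0.693, -0.0]
force: [-2.1, 4.0, 0.9]
grip_width: 0.183
grip_force: 23.3
[ 3.92271653 -2.25755136 -0.8708905 ] [0.11 0.58 1.57 0.   0.99 0.15]
```

```bash
python3 -m handwheel '[[6,4.6,0,0,0,0.05],[12,9.3,0,0,0,0.1],[17.6,14.4,0,0,0,0.15],[23,19.8,0,0,0,0.2],[28,25.4,0,0,0,0.25],[31,29,0,0,0,0.28],[34,32.6,0,0,0,0.31],[34,32.6,0,0,0,0.31]]' >/dev/null; python3 -c "
from h import *
s=readout.sense();print(totool(s['force']),s['eef_pos'])
im,d=cams.capture('top'); cv2.imwrite('pics/t4.png',cv2.resize(im[110:260,150:330,::-1],None,fx=4,fy=4,interpolation=cv2.INTER_CUBIC))"
```

```text
[ 4.14978896 -3.76407694 -0.37575344] [569.41177091 209.1035457  135.43377412]
```

View pics/t4.png

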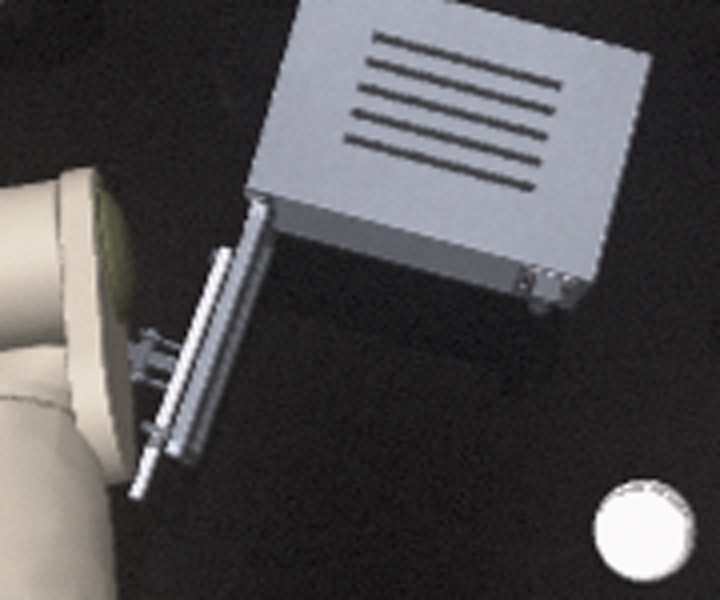

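The gate lies about 94° from the locker's front (crop (262,200) to (175,452), against the locker's side line). I'll let the lever up gently, release and retreat straight up.

```bash
python3 -m handwheel '[[0,0,-3,0,0,0],[0.3,0,-6,0,0,0],[0,0,-9,0,0,0],[0,0,-12,0,0,0],[-0.5,0,-15,0,0,0],[-1,0,-17,0,0,0],[-1.5,0,-18.5,0,0,0],[-1.5,0,-18.5,0,0,0]]'
python3 -m handwheel '[[0,0,0,0,0,0],[0,0,0,0,0,0],[0,0,0,0,0,0],[0,0,0,0,0,0],[0,0,0,0,0,0]]' 0.5
python3 -m handwheel '[[0,0,-5,0,0,0],[0,0,-15,0,0,0],[0,0,-35,0,0,0],[0,0,-60,0,0,0],[0,0,-90,0,0,0],[0,0,-120,0,0,0],[0,0,-140,0,0,0],[0,0,-140,0,0,0]]'
python3 -m handwheel '[[20,0,0,0,0,0],[60,0,0,0,0,0],[100,0,0,0,0,0],[140,0,0,0,0,0],[150,0,0,0,0,0],[150,0,0,0,0,0]]'
python3 -c "
from h import *
im,d=cams.capture('top'); cv2.imwrite('pics/t5.png',cv2.resize(im[90:290,130:400,::-1],None,fx=2.8,fy=2.8,interpolation=cv2.INTER_CUBIC))"
```

```text
time_s: 14.95
eef_pos: [568.9, 207.0, 153.5]
ee_rot: [0.0, 0.82, 0.573, -0.0]
force: [3.8, -3.4, -7.0]
grip_width: 0.186
grip_force: 21.6
time_s: 15.45
eef_pos: [568.9, 207.6, 154.2]
ee_rot: [-0.0, 0.82, 0.573, 0.0]
force: [-0.1, 0.2, -0.2]
grip_width: 0.5
grip_force: 0.0
time_s: 16.25
eef_pos: [569.4, 207.6, 297.9]
ee_rot: [0.001, 0.82, 0.573, 0.003]
force: [-0.3, -0.4, -0.3]
grip_width: 0.504
grip_force: 0.0
time_s: 16.85
eef_pos: [620.2, 349.7, 292.2]
ee_rot: [-0.0, 0.819, 0.574, -0.001]
force: [1.2, 0.3, -0.4]
grip_width: 0.498
grip_force: 0.0
```

View pics/t5.png

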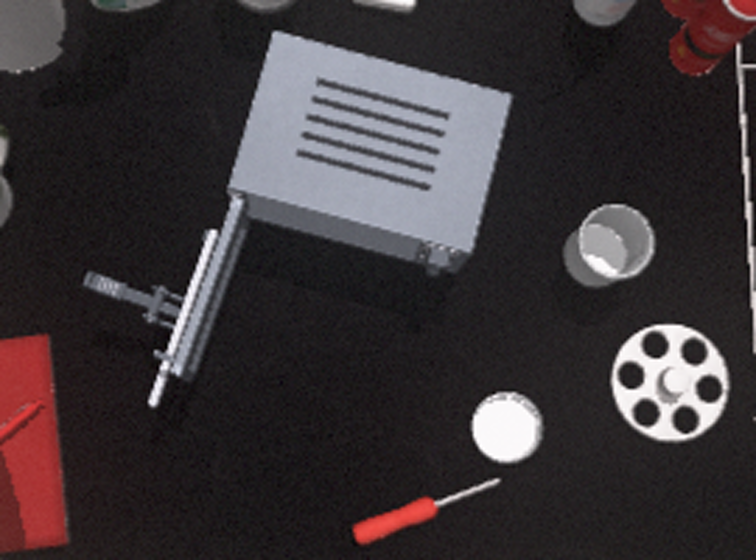

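The gate stands open past square, at about 94°. The lever and bar are back at rest, and the bystanders haven't moved. Handing in.

```bash
python3 -c "
from rig import order; print(order.finish_job())"
```

```text
the job is handed in; nothing more can be done
None
```

The job is handed in: I lifted the latch bar clear of its catch by feel, swung the gate to about 94° and released it there, and the last picture showed the bystanders unmoved; no verdict was returned.

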